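Dip the compressor's oil and hold the dipstick level for reading

ROBOT

A 6-joint arm with a two-finger parallel gripper is mounted at the origin on the work surface. World frame = base frame: x ahead of the robot, y to its left, z up, the work surface at z = 0. Lengths are in m, angles in degrees, forces in N, time in s.
With the tool pointing down it reaches from about 0.4 to 0.825 m from the base axis. Payload 7 kg.
Tool frame: the origin (TCP) lies midway between the tips of the shut fingers; the grasp point (between the pads) lies 19 mm behind it; z points along the fingers, y is the direction in which the jaws open and shut (so a half turn about z gives the same grasp; the last joint's range is limited). The gripper opens to 88 mm and grips with 3 to 60 N. Pads are 19 mm wide; open, the fingers measure 130 mm over their backs; the gripper's body (78 mm by 193 mm) begins 47 mm behind the grasp point.
Start: joints at [-56.431, 20.546, 0.682, 0, -70.136, -16.507], TCP at [0.198, -0.645, 0.189] pointing down, gripper open.
Joint ranges: [-176.03, 176.03], [-82.01, 121.73], [-58.28, 71.71], [-173.87, 95.51], [-174.79, -0.11], [-173.66, 173.66]. Speed limits (degrees/s): [136.94, 136.94, 172.46, 180, 180, 180].

INTERFACE

Orientations are given as a 3x3 rotation matrix whose columns are the frame's x, y, z axes.
In Python, from rig import robot gives the robot as it stands. Calls block until the motion is done:
- robot.goto(position, orientation): joint-space move of the TCP to a pose.
- robot.servo_line(position, ori=None, speed=0.15): straight line of the TCP; ori=None keeps the orientation; speed is the mean speed in m/s.
- robot.movej(angles): joint-space move.
- robot.move_gripper(opening): opening from 0.0 (shut) to 1.0 (fully open); the grip force is fixed at half the most; returns when the fingers have stopped.
- robot.dwell(seconds).
- robot.ik(position, orientation): joint angles nearest the present ones, or None.
- robot.grab_frame(name): name is "scene" or "top"; returns (picture, depth): 384x512x3 uint8, red, green, blue; 384x512 float32, m along the optical axis (not along the pixel's ray), 0 where there is no reading.
- robot.camera_info(name): a dict with "vfov" (degrees; the focal length in pixels is half the picture's height over the tangent of half this angle, whatever the lens; pixels are square), "cx", "cy" (the principal point, pixels), "view" (4x4, takes a point from world to camera coordinates). Camera axes: x right, y down, z forward; pixel columns grow to the right and rows downward; lengths in m; the calibration is good to about 2 mm. A picture is of the moment at which its call begins. camera_info takes no time and is no camera call.
A pose or a line that the arm cannot do raises robot.Unreachable and nothing moves.
- robot.job_done(): hands the job in, once; it reports no verdict.
Readings, each from a call of its own:
- robot.read_t(): time.
- robot.read_qpos(): joint angles.
- robot.read_qvel(): joint speeds.
- robot.read_effort(): joint torques, N m.
- robot.read_position(): TCP position.
- robot.read_tcp_rot(): TCP orientation.
- robot.read_force(): force on the tool from outside, world axes, zero at the start.
- robot.read_ft_torque(): the same for the moment, N m.
- robot.read_grip_width(): opening from 0.0 (shut) to 1.0 (fully open).
Only numpy, scipy, OpenCV 4.12 (cv2) and the standard library are available. Lean on these libraries where they do the work, as an engineer would, in place of code of your own. Each camera call takes 0.05 s, during which the arm holds its last target. There are 200 camera calls.

TASK

Check the oil of the weld head's bench compressor: press its mushroom stop right down so that it latches, then take the wiped dipstick from its rests, push it into the inclined guide tube until its collar sits on the tube's mouth, and draw it right out again. Finish holding the dipstick level and still in the gripper, with its tip over the drip tray about 20 cm above the bench, so that the oil mark can be read; leave the stop latched down and the bottle, jar and screwdriver where they are.

Things in the scene. Friction and masses are not known exactly. Their poses are not given: they have to be found in the camera images.
- stop (a joint): mushroom stop on top of the compressor's grey starter enclosure, vertical push travel in m: 0 up (running), 0.008 fully down (stopped). Over-centre spring: it takes about 6 N to start it, past half travel (0.004) it snaps down by itself and stays down.
- stop_top (a point): centre of the top of the mushroom head (red, 40 mm diameter, 16 mm thick), about 176 mm above the bench when up; it is pressed straight down. Starter enclosure 80 x 92 mm, its top 140 mm above the bench. The finned cylinder beside and behind it rises to 236 mm.
- guide_tube: steel dipstick tube that rises 40 degrees above level out of the front of the crankcase, towards the robot. Origin: centre of the mouth, in the plane of the rim, about 126 mm above the bench. Its z axis points out of the mouth along the bore (up and towards the robot), y is level. Rim 32 mm outside; a funnel narrows from 26 mm to the 16 mm bore over 18 mm; the tube is 103 mm long and open inside beyond it. Fixed to the compressor.
- dip_grip (a point): centre of the dipstick's black handle, a bar 72 mm long, 16 mm wide (y) and 20 mm high (z); the dipstick's x axis runs from the handle to the tip. It starts level on two notched rests in the drip tray with the handle on the robot's side, overhanging the rests: handle centre 51 mm above the bench. Dipstick 85 g, 208 mm long; balance point about 68 mm ahead of this point. Same axes for the two points below.
- dip_collar (a point): centre of the tip-side face of the dipstick's collar (black disc 32 mm diameter, 6 mm thick), 42 mm ahead of dip_grip along x; this face comes to rest on the rim of the guide tube.
- dip_tip (a point): tip of the steel dipstick rod, 8 mm diameter, 130 mm beyond dip_collar along x, with a 4 mm tapered end; two thin dark rings near it are the oil marks.
- drip_tray: flat steel drip tray, fixed, 270 mm long (its x, along the dipstick as it starts) and 130 mm wide (y), rim 18 mm high; origin: centre of its underside on the bench. Two notched rests 40 mm wide stand in it at x = -30 and +60 mm, up to about 60 mm high.
- compressor: the whole bench compressor, fixed: blue base plate 260 mm (x) by 360 mm (y), crankcase with finned cylinder up to 236 mm high on its +y side, motor lying along -y, starter enclosure with the stop at the front of the -y side, guide tube at the front of the crankcase. Origin on the bench at the middle of the base plate (25 mm towards +y from its exact middle); its x axis points away from the robot.
- oil_bottle: white oil bottle standing on the bench, 60 mm diameter, 170 mm high; origin at its base. Leave alone.
- screwdriver: screwdriver lying on the bench; leave alone.
- flux_jar: small amber jar standing on the bench, 52 mm diameter, 55 mm high; origin at its base. Leave alone.
Not all that is in view belongs to the job. Leave any red or white look-alike of the part that bears dip_grip alone.

How it is judged:
By the outcome, as a careful person would: the job done as asked, in the order asked, and still so for the second after the job is handed in, while the arm keeps its last pose, push and grip.
It also fails if it takes over 67 s, if anything falls off the work surface, if the arm or the gripper's body presses on something with over 40 N, if the wrist force passes 120 N, or if a joint passes its speed limit or range.

## Working session

There is one attempt and no reset: what is moved stays moved. The work goes in short steps, each a Python script; the robot and the scene stay as the last script left them, time stands still between calls to the robot, and variables do not carry over. Pictures are saved under pics/ and viewed, about 8 in all and at most 12, crops included, and the job is handed in when it is done.

```bash
ls; mkdir -p pics
python3 - <<'E'
from rig import robot
import cv2, numpy as np
for n in ("scene","top"):
    p,d=robot.grab_frame(n); np.savez(f"pics/{n}0.npz",p=p,d=d)
    cv2.imwrite(f"pics/{n}0.png",cv2.resize(p[:,:,::-1],(800,600),interpolation=cv2.INTER_CUBIC))
    i=robot.camera_info(n); print(n,i["vfov"],i["cx"],i["cy"]); print(np.round(i["view"],4), {k:v for k,v in i.items() if k not in("view",)}, (d==0).mean())
print(robot.read_t(),robot.read_force(),robot.read_tcp_rot())
E
```

```text
pics
scene 53.03314919901681 254.6930373161527 194.0842841780377
[[-5.5430e-01  8.3230e-01  7.0000e-04  3.4850e-01]
 [ 7.1340e-01  4.7550e-01 -5.1480e-01 -2.3810e-01]
 [-4.2880e-01 -2.8480e-01 -8.5730e-01  1.3744e+00]
 [ 0.0000e+00  0.0000e+00  0.0000e+00  1.0000e+00]] {'vfov': 53.03314919901681, 'cx': 254.6930373161527, 'cy': 194.0842841780377} 0.003662109375
top 44.14842260428682 249.42560367838254 192.66027275785558
[[ 0.0143 -0.9999 -0.0023 -0.0881]
 [-0.9965 -0.0141 -0.0826  0.5117]
 [ 0.0825  0.0034 -0.9966  1.2636]
 [ 0.      0.      0.      1.    ]] {'vfov': 44.14842260428682, 'cx': 249.42560367838254, 'cy': 192.66027275785558} 0.0037892659505208335
0.1 [0.56789173 0.30527332 0.22826379] [[-9.56014692e-01 -2.93318270e-01 -5.48451748e-04]
 [-2.93318754e-01  9.56013760e-01  1.34113187e-03]
 [ 1.30948937e-04  1.44301296e-03 -9.99998950e-01]]
```

View pics/scene0.png

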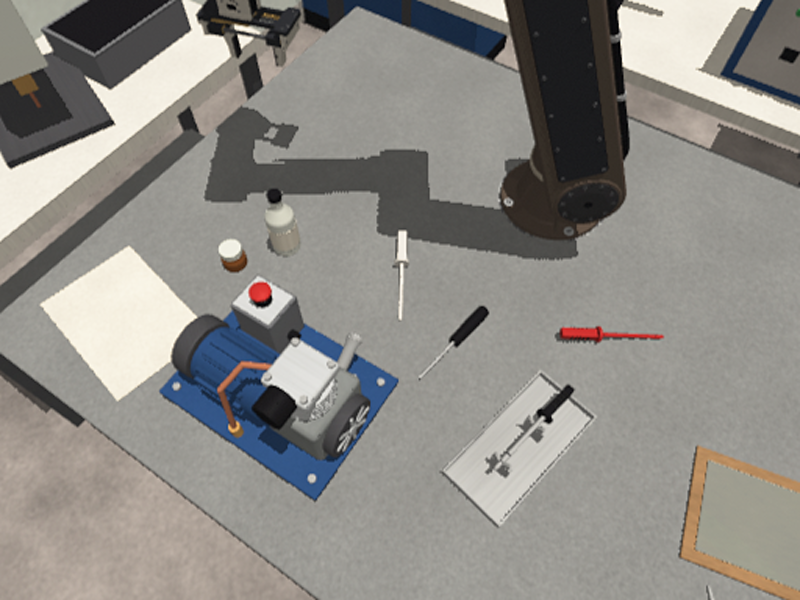

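View pics/top0.png

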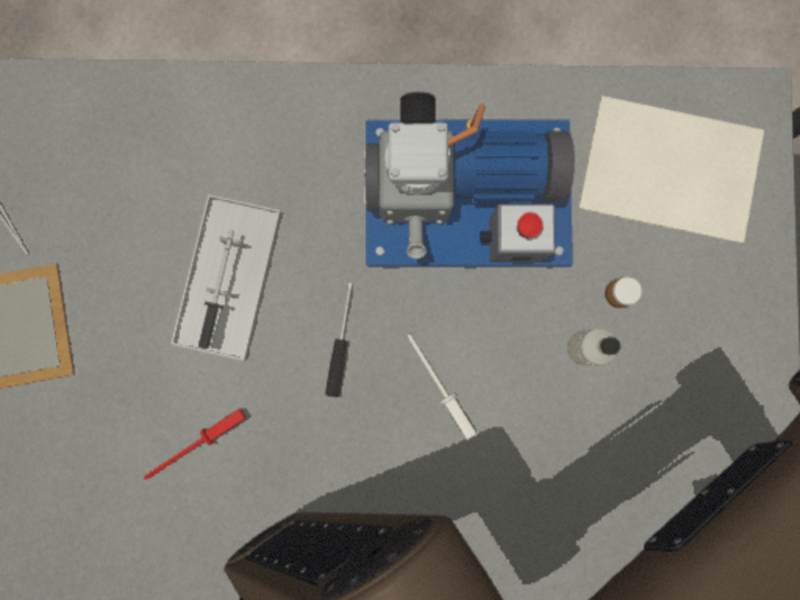

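Scene view: the red stop is at (260,293), the tube mouth at (352,342), and the dipstick lies in the tray with its handle at (557,403). Top view: the stop is at (530,225), the mouth at (416,250) and the handle at (208,325). The red and white look-alikes and the black screwdriver are away from the tray. Next I'll measure these positions.

```bash
cat > h.py <<'E'
import numpy as np, cv2
from rig import robot
class Cam:
    def __init__(s,n):
        i=robot.camera_info(n); s.f=192/np.tan(np.radians(i["vfov"]/2)); s.cx,s.cy=i["cx"],i["cy"]
        V=np.array(i["view"]); s.R,s.t=V[:3,:3],V[:3,3]; s.c=-s.R.T@s.t
    def ray(s,uv):
        uv=np.atleast_2d(uv); d=np.c_[(uv[:,0]-s.cx)/s.f,(uv[:,1]-s.cy)/s.f,np.ones(len(uv))]
        return d@s.R
    def plane(s,uv,z):
        d=s.ray(uv); return s.c+d*((z-s.c[2])/d[:,2])[:,None]
    def cloud(s,d):
        v,u=np.mgrid[:d.shape[0],:d.shape[1]]
        return (s.c+s.ray(np.c_[u.ravel(),v.ravel()])*d.reshape(-1,1)).reshape(d.shape+(3,))
    def proj(s,P):
        q=np.atleast_2d(P)@s.R.T+s.t; return q[:,:2]/q[:,2:]*s.f+[s.cx,s.cy]
def tri(c1,uv1,c2,uv2):
    a,b=c1.ray(uv1)[0],c2.ray(uv2)[0]; k=np.linalg.lstsq(np.c_[a,-b],c2.c-c1.c,rcond=None)[0]
    p,q=c1.c+a*k[0],c2.c+b*k[1]; return (p+q)/2,np.linalg.norm(p-q)
E
python3 - <<'E'
from h import *
S,T=Cam("scene"),Cam("top"); np.set_printoptions(precision=4,suppress=True)
f={n:np.load(f"pics/{n}0.npz") for n in("scene","top")}
def comp(m,near):
    n,l,st,c=cv2.connectedComponentsWithStats(m.astype(np.uint8))
    k=min((k for k in range(1,n) if st[k,4]>25),key=lambda k:np.hypot(*(c[k]-near)))
    return l==k,c[k],st[k,4]
for n,C,stop,han in(("scene",S,(166,187),(357,258)),("top",T,(339,144),(133,208))):
    p=f[n]["p"].astype(int); d=f[n]["d"]; X=C.cloud(d)
    m,c,a=comp((p[...,0]>130)&(p[...,1]<70)&(p[...,2]<70),stop)
    P=X[m]; z=np.percentile(P[:,2],80); top=P[P[:,2]>z-.006]; uvt=np.argwhere(m)[P[:,2]>z-.006][:,::-1]
    print(n,"stop",c,a,"z",z,"top centroid",top.mean(0), C.plane(uvt.mean(0),.176))
    m,c,a=comp((p.max(2)<60),han); P=X[m]
    print(" handle",c,a,np.percentile(P,[2,50,98],axis=0)); print("  plane.061 rect",[C.plane(q,.058)[0][:2] for q in cv2.boxPoints(cv2.minAreaRect(np.argwhere(m)[:,::-1].astype(np.float32)))])
    b=(p[...,2]>p[...,0]+40)&(X[...,2]<.04)&(X[...,2]>0.0)&(X[...,0]>.3)
    P=X[b]; print(" base z",np.median(P[:,2]), cv2.minAreaRect(P[:,:2].astype(np.float32)))
    print(" bench z",np.median(X[(abs(X[...,2])<.02)][:,2]))
top=cv2.resize(f["top"]["p"][130:180,240:300],(800,600)[:1]*1+(600,) if 0 else (480,400),interpolation=cv2.INTER_CUBIC)
sc=cv2.resize(f["scene"]["p"][200:250,195:245],(400,400),interpolation=cv2.INTER_CUBIC)
cv2.imwrite("pics/mouth.png",np.hstack([top[:,:400],sc])[:,:,::-1])
E
```

```text
scene stop [166.0687 186.4351] 131 z 0.17543825207251906 top centroid [ 0.6241 -0.2915  0.1739] [[ 0.625  -0.2902  0.176 ]]
 handle [354.8256 258.2035] 172 [[0.4312 0.2102 0.0219]
 [0.473  0.2271 0.0605]
 [0.5057 0.2399 0.0676]]
  plane.061 rect [array([0.5081, 0.207 ]), array([0.425 , 0.2159]), array([0.4291, 0.2423]), array([0.5114, 0.2328])]
 base z 0.02745924129350552 ((0.7021628618240356, -0.21265244483947754), (0.26801377534866333, 0.35991838574409485), 1.006483554840088)
 bench z 0.0002470476571848623
top stop [338.8324 143.8994] 179 z 0.17573917992127935 top centroid [ 0.6216 -0.2953  0.1741] [[ 0.6213 -0.295   0.176 ]]
 handle [215.4676 235.8333] 216 [[ 0.3518 -0.0026  0.0155]
 [ 0.3945  0.0079  0.0226]
 [ 0.4403  0.0229  0.0283]]
  plane.061 rect [array([0.3536, 0.023 ]), array([0.4442, 0.0109]), array([ 0.4414, -0.0095]), array([0.3508, 0.0027])]
 base z 0.027235929078300636 ((0.7070906162261963, -0.2152736783027649), (0.25812390446662903, 0.3586195111274719), 0.7939279675483704)
 bench z -0.0005908574965960423
```

View pics/mouth.png

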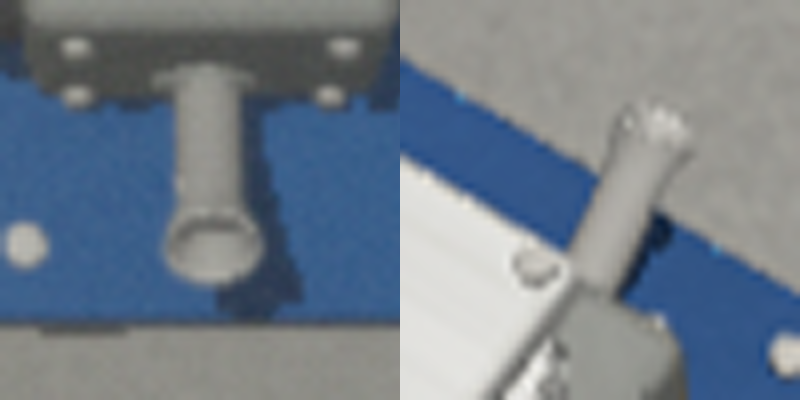

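The crop shows the tube mouth clearly: rim centre at about (266.3,160.1) px in the top image and (226.5,215.3) px in the scene image. Now I'll locate the dipstick, tray, tube and obstacles.

Run:
```python
from h import *
S,T=Cam("scene"),Cam("top"); np.set_printoptions(precision=4,suppress=True)
f={n:np.load(f"pics/{n}0.npz") for n in("scene","top")}
print("mouth tri",tri(T,(266.3,160.1),S,(226.5,215.3)),"top@.126",T.plane((266.3,160.1),.126),"scene@.126",S.plane((226.5,215.3),.126))
print("stop tri",tri(T,(338.8,143.9),S,(166.07,186.4)))
out=[]
for n,C,box in(("scene",S,(270,225,390,345)),("top",T,(105,120,190,235))):
    p=f[n]["p"].astype(int); X=C.cloud(f[n]["d"]); g=p.max(2)
    tr=(X[...,0]>.4)&(X[...,0]<.8)&(X[...,1]>.1)&(X[...,1]<.42)
    h=tr&(g<75)&(X[...,2]>.04)&(X[...,2]<.08); P=X[h]
    tp=P[(P[:,2]>.055)&(P[:,2]<.0645)]
    r=cv2.minAreaRect(tp[:,:2].astype(np.float32)); print(n,"handle n",len(P),len(tp),r, "z",np.percentile(tp[:,2],[10,50,90]),"top med",tp.mean(0), "all ctr",cv2.minAreaRect(P[:,:2].astype(np.float32)))
    rod=tr&(g>=75)&(X[...,2]>.045)&(X[...,2]<.062); R=X[rod]
    l=cv2.fitLine(R[:,:2].astype(np.float32),cv2.DIST_HUBER,0,.001,.001).ravel(); s=(R[:,:2]-l[2:])@l[:2]
    print(" rod",len(R),"dir",np.degrees(np.arctan2(l[1],l[0])),"pt",l[2:],"ext",s.min(),s.max(), R[np.argmax(R[:,0])])
    # direction handle mid->rod mid
    t=tr&(X[...,2]<.03)&(g>150); t&=(p.max(2)-p.min(2)<25)
    t=cv2.morphologyEx(t.astype(np.uint8),cv2.MORPH_OPEN,np.ones((3,3)))>0
    print(" tray",cv2.minAreaRect(X[t][:,:2].astype(np.float32)))
    tall=(X[...,2]>.15)&(X[...,0]>.55)&(X[...,1]>-.24)&(X[...,1]<.05); Q=X[tall]
    for z0 in(.15,.18,.2,.22): 
        q=Q[(Q[:,2]>z0)]; print(" tall>",z0,"xmin",np.percentile(q[:,0],1),"y",np.percentile(q[:,1],[1,99]),"zmax",q[:,2].max())
    x0,y0,x1,y1=box; k=4
    im=p.astype(np.uint8).copy(); im[h]=[255,0,255]; im[rod]=[0,255,0]
    out.append(cv2.resize(im[y0:y1,x0:x1],(400,int(400*(y1-y0)/(x1-x0))),interpolation=cv2.INTER_NEAREST))
H=max(o.shape[0] for o in out); out=[cv2.copyMakeBorder(o,0,H-o.shape[0],0,0,cv2.BORDER_CONSTANT) for o in out]
cv2.imwrite("pics/dip.png",np.hstack(out)[:,:,::-1])
# tube axis from scene/top clouds
for n,C in(("scene",S),("top",T)):
    X=C.cloud(f[n]["d"]); q=X[(X[...,2]>.06)&(X[...,2]<.125)&(X[...,0]>.57)&(X[...,0]<.66)&(abs(X[...,1]+.1)<.035)]
    l=cv2.fitLine(q.astype(np.float32),cv2.DIST_HUBER,0,.001,.001).ravel(); print(n,len(q),"tube dir",l[:3],"pt",l[3:])
```

```text
mouth tri (array([ 0.5864, -0.1217,  0.1252]), np.float64(0.0015014446734436628)) top@.126 [[ 0.5866 -0.1223  0.126 ]] scene@.126 [[ 0.5863 -0.1208  0.126 ]]
stop tri (array([ 0.622 , -0.2957,  0.1672]), np.float64(0.0013957694856010575))
scene handle n 179 156 ((0.4671851098537445, 0.22497223317623138), (0.027697790414094925, 0.07683205604553223), 81.75875091552734) z [0.0577 0.0605 0.0631] top med [0.4682 0.2276 0.0604] all ctr ((0.4671851098537445, 0.22497223317623138), (0.027697790414094925, 0.07683205604553223), 81.75875091552734)
 rod 222 dir -12.725565 pt [0.5641 0.208 ] ext -0.13420387211982235 0.06830875370635361 [0.6308 0.1932 0.0539]
 tray ((0.5999841690063477, 0.25995275378227234), (0.39997154474258423, 0.31985414028167725), 0.006966830231249332)
 tall> 0.15 xmin 0.6800640843080922 y [-0.2138 -0.0697] zmax 0.24700623989864823
 tall> 0.18 xmin 0.6799425986130725 y [-0.2127 -0.0705] zmax 0.24700623989864823
 tall> 0.2 xmin 0.6798994976297559 y [-0.2087 -0.073 ] zmax 0.24700623989864823
 tall> 0.22 xmin 0.6798452674298214 y [-0.1916 -0.074 ] zmax 0.24700623989864823
top hand
[... 281 characters left out ...]
6120605469)
 rod 264 dir -12.412257 pt [0.555  0.2066] ext -0.1302755352599698 0.07641768463528346 [0.6295 0.1897 0.0487]
 tray ((0.54945307970047, 0.2054452896118164), (0.12643016874790192, 0.27205121517181396), 78.04469299316406)
 tall> 0.15 xmin 0.6727464132693489 y [-0.2143 -0.0749] zmax 0.24773540738464384
 tall> 0.18 xmin 0.6733815678564309 y [-0.2143 -0.075 ] zmax 0.24773540738464384
 tall> 0.2 xmin 0.6764789595743931 y [-0.2107 -0.0771] zmax 0.24773540738464384
 tall> 0.22 xmin 0.6774166368864802 y [-0.1934 -0.0774] zmax 0.24773540738464384
scene 153 tube dir [ 0.9009  0.0928 -0.4239] pt [ 0.6114 -0.1172  0.1102]
top 328 tube dir [ 0.8667  0.3396 -0.3654] pt [ 0.6238 -0.1155  0.1011]
```

View pics/dip.png

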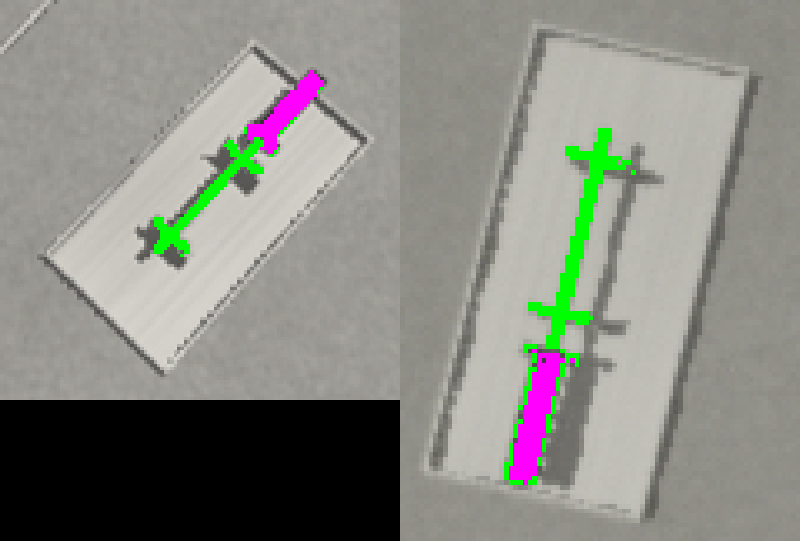

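The dipstick handle is at (0.465, 0.225) with heading -12.5°. The mouth is at (0.5865, -0.1215, 0.126) and the stop at (0.623, -0.293). I'll press the stop first.

```bash
cat >> h.py <<'E'
def rot(yaw,tilt):
    """tool: jaws (y) level and square to heading yaw; z leans from down by tilt deg towards the heading"""
    a,t=np.radians([yaw,tilt]); f=np.array([np.cos(a),np.sin(a),0]); up=np.array([0,0,1.])
    z=np.sin(t)*f-np.cos(t)*up; y=np.cross(up,f); return np.c_[np.cross(y,z),y,z]
def best(p,R):
    c=[(np.abs(np.array(q)-robot.read_qpos()).max(),R_) for R_ in (R,R@np.diag([-1,-1,1])) if (q:=robot.ik(p,R_)) is not None]
    return min(c,key=lambda x:x[0])[1] if c else None
E
python3 - <<'E'
from h import *
np.set_printoptions(precision=3,suppress=True)
print(rot(0,0))
R=best([.623,-.293,.22],rot(90,0)); print(R, robot.ik([.623,-.293,.22],R))
for y,t in((-12.5,30),(-12.5,20)): 
    for p in([.465,.225,.1],[.465,.225,.05],[.465,.225,.2]): print(y,t,p,[robot.ik(p,rot(y,t)@D) for D in(np.eye(3),np.diag([-1,-1,1]))])
# insertion poses: heading yaw .9, tool tilt = t-40
for t in(20,30):
  for s in(0,.2):
    R=rot(.9,t-40); g=np.array([.5865,-.1215,.126])+(s+.042)*np.array([-.766,-.012,.643]); print(t,s,g,[robot.ik(g+.019*R[:,2],R@D) for D in(np.eye(3),np.diag([-1,-1,1]))])
robot.move_gripper(0)
R=best([.623,-.293,.22],rot(90,0))
robot.goto([.623,-.293,.22],R); robot.servo_line([.623,-.293,.182],speed=.08); f0=robot.read_force()
for z in np.arange(.179,.1645,-.0015):
    robot.servo_line([.623,-.293,z],speed=.03); f=robot.read_force()-f0; print(round(z,4),robot.read_position()[2],f)
    if f[2]>18: break
robot.servo_line([.623,-.293,.24],speed=.15)
print(robot.read_t())
E
```

```text
[[-1.  0.  0.]
 [ 0.  1.  0.]
 [ 0.  0. -1.]]
[[-0. -1.  0.]
 [-1.  0.  0.]
 [-0.  0. -1.]] [ -9.012  20.919   5.264   0.    -74.344   9.012]
-12.5 30 [0.465, 0.225, 0.1] [None, None]
-12.5 30 [0.465, 0.225, 0.05] [None, None]
-12.5 30 [0.465, 0.225, 0.2] [array([ 68.306,  -6.765, -51.523,  41.459, -48.202, 160.096]), array([ 68.306,  -6.765, -51.523,  41.459, -48.202, -19.904])]
-12.5 20 [0.465, 0.225, 0.1] [array([ 60.504,   2.03 , -51.7  ,  34.533, -35.239, 168.68 ]), array([ 60.504,   2.03 , -51.7  ,  34.533, -35.239, -11.32 ])]
-12.5 20 [0.465, 0.225, 0.05] [array([ 56.548,   6.226, -57.937,  46.847, -25.965, 158.37 ]), array([ 56.548,   6.226, -57.937,  46.847, -25.965, -21.63 ])]
-12.5 20 [0.465, 0.225, 0.2] [None, array([ 62.877,  -4.367, -40.547,  25.068, -51.361,  -0.764])]
20 0 [ 0.554 -0.122  0.153] [array([  6.032,  25.867,  -0.947,  -1.766, -83.116, -94.612]), array([  6.032,  25.867,  -0.947,  -1.766, -83.116,  85.388])]
20 0.2 [ 0.401 -0.124  0.282] [array([  7.54 ,   7.116,  -9.707,  -2.27 , -93.052, -96.364]), array([  7.54 ,   7.116,  -9.707,  -2.27 , -93.052,  83.636])]
30 0 [ 0.554 -0.122  0.153] [array([  6.602,  19.287,  -9.035,  -1.042, -71.632, -95.287]), array([  6.602,  19.287,  -9.035,  -1.042, -71.632,  84.713])]
30 0.2 [ 0.401 -0.124  0.282] [array([  8.54 ,   0.088, -15.412,  -1.329, -84.415, -97.396]), array([  8.54 ,   0.088, -15.412,  -1.329, -84.415,  82.604])]
0.179 0.1791837854485306 [-0.114 -0.432  0.308]
0.1775 0.17753409567570383 [0.09  0.602 0.311]
0.176 0.1758564855022199 [ 0.532 -0.15  -0.588]
0.1745 0.1743515824403834 [ 0.647 -0.371  0.857]
0.173 0.1728338797501131 [-0.521  0.258  0.758]
0.1715 0.1713370098541003 [ 0.524 -0.243  0.339]
0.17 0.1698606223633186 [1.042 0.152 0.559]
0.1685 0.16833989268218535 [ 0.467 -0.994  0.355]
0.167 0.16681946629877742 [ 0.264 -0.072  0.546]
0.1655 0.16532788303150422 [-0.226 -0.625 -0.435]
7.2917
```

Run:
```python
from h import *
robot.servo_line([.623,-.293,.19],speed=.1)
out=[]
for n,(x,y) in(("scene",(166,186)),("top",(339,144))):
    p,d=robot.grab_frame(n); np.savez(f"pics/{n}1.npz",p=p,d=d)
    out.append(cv2.resize(p[max(0,y-60):y+60,x-60:x+60],(400,400),interpolation=cv2.INTER_CUBIC))
cv2.imwrite("pics/stop1.png",np.hstack(out)[:,:,::-1])
print(robot.read_position(),robot.read_tcp_rot(),robot.read_grip_width(),robot.read_force())
```

```text
[ 0.62350825 -0.29321715  0.19088194] [[ 1.20061873e-04 -9.99999215e-01  1.24704921e-03]
 [-9.99999850e-01 -1.20727276e-04 -5.33520875e-04]
 [ 5.33671009e-04 -1.24698497e-03 -9.99999080e-01]] 0.00385608669339044 [-0.77853464  0.08029806 -0.37677046]
```

View pics/stop1.png

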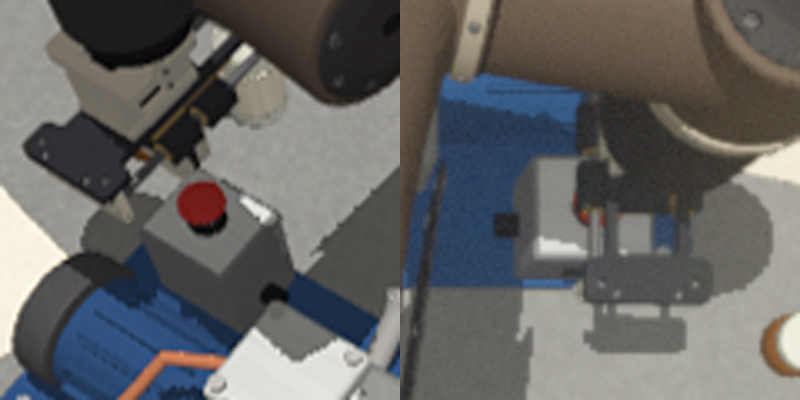

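The gripper is visibly not over the mushroom, although the reading says it is. I'll compare the clouds with where the TCP should appear.

Run:
```python
from h import *
S,T=Cam("scene"),Cam("top"); out=[]
tcp=robot.read_position()
for n,C in(("scene",S),("top",T)):
    f=np.load(f"pics/{n}1.npz"); p=f["p"].copy(); X=C.cloud(f["d"])
    uv=C.proj(tcp)[0]; st=C.proj([.623,-.293,.176])[0]; print(n,"tcp px",uv,"stop px",st)
    im=cv2.resize(p,None,fx=4,fy=4,interpolation=cv2.INTER_CUBIC)
    cv2.drawMarker(im,tuple((uv*4).astype(int)),(0,255,0),0,30,2)
    c=(uv*4).astype(int); y0=max(0,c[1]-300); x0=max(0,c[0]-200); out.append(im[y0:y0+600,x0:x0+400])
    q=X[(X[...,2]>.185)&(X[...,2]<.215)&(X[...,0]>.5)&(X[...,0]<.75)&(X[...,1]<-.24)&(X[...,1]>-.45)]
    print(len(q),np.percentile(q,[1,50,99],axis=0).round(3) if len(q) else 0)
cv2.imwrite("pics/tcp1.png",np.hstack(out)[:,:,::-1])
```

```text
scene tcp px [164.38785529 182.46583676] stop px [165.67669689 185.34934264]
0 0
top tcp px [339.37907859 141.577706  ] stop px [338.13140924 142.96153783]
0 0
```

View pics/tcp1.png

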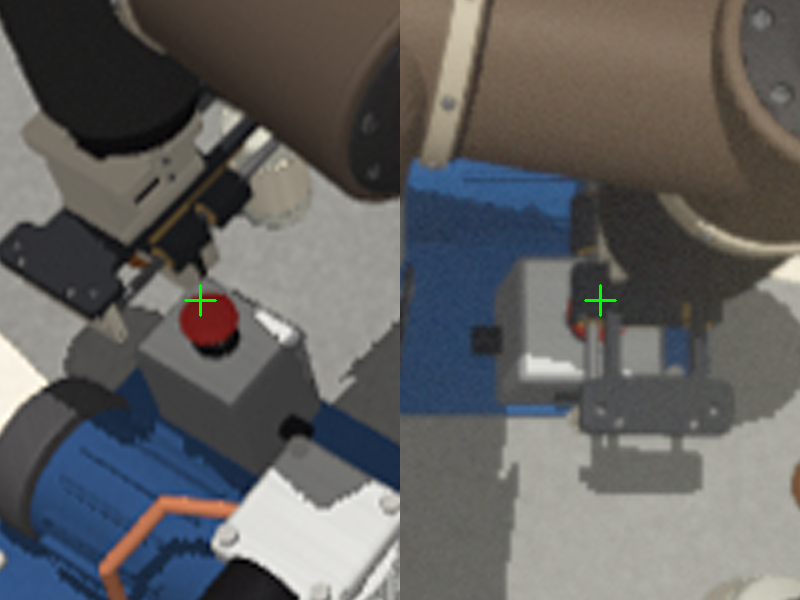

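Run:
```python
from h import *
np.set_printoptions(precision=3,suppress=True)
S=Cam("scene"); f=np.load("pics/scene1.npz"); X=S.cloud(f["d"]); x0,y0=(164.39*4-200)/4,(182.47*4-300)/4
for v in range(158,188): print(v,*["%s%s"%(X[v,u],f["p"][v,u]) for u in(162,164,166)])
print("red",X[185,166],"beige",X[int(y0+325/4),int(x0+110/4)], "plate",X[int(y0+250/4),int(x0+70/4)])
```

```text
158 [ 0.62  -0.272  0.313][32 30 26] [ 0.619 -0.265  0.317][72 58 36] [ 0.617 -0.261  0.318][24 24 27]
159 [ 0.619 -0.275  0.305][29 27 25] [ 0.62  -0.266  0.313][93 76 48] [ 0.62  -0.258  0.32 ][52 44 33]
160 [ 0.619 -0.276  0.3  ][20 22 25] [ 0.621 -0.265  0.311][59 55 51] [ 0.62  -0.259  0.314][77 64 42]
161 [ 0.628 -0.263  0.317][23 24 26] [ 0.624 -0.262  0.312][42 43 45] [ 0.62 -0.26  0.31][82 68 46]
162 [ 0.631 -0.261  0.318][24 25 26] [ 0.626 -0.26   0.313][28 29 30] [ 0.62  -0.261  0.305][72 61 43]
163 [ 0.634 -0.259  0.318][25 26 28] [ 0.63  -0.256  0.315][24 25 27] [ 0.621 -0.262  0.301][59 56 49]
164 [ 0.636 -0.257  0.318][27 27 29] [ 0.633 -0.253  0.318][23 24 25] [ 0.609 -0.28   0.268][59 59 56]
165 [ 0.638 -0.255  0.318][24 25 27] [ 0.633 -0.254  0.314][24 23 26] [ 0.628 -0.254  0.307][45 44 42]
166 [ 0.639 -0.254  0.317][23 24 26] [ 0.634 -0.254  0.31 ][24 24 26] [ 0.629 -0.254  0.304][13 14 18]
167 [ 0.64  -0.254  0.314][24 25 26] [ 0.635 -0.254  0.308][21 20 23] [ 0.631 -0.253  0.303][36 35 35]
168 [ 0.641 -0.254  0.31 ][24 25 26] [ 0.636 -0.253  0.306][19 20 23] [ 0
[... 1497 characters left out ...]
0.174][109  25  22] [ 0.614 -0.299  0.176][109  25  23]
183 [ 0.622 -0.307  0.174][109  25  23] [ 0.619 -0.303  0.174][111  27  25] [ 0.616 -0.298  0.174][111  28  25]
184 [ 0.624 -0.305  0.174][111  27  25] [ 0.622 -0.3    0.175][112  28  26] [ 0.62  -0.294  0.177][112  28  26]
185 [ 0.627 -0.303  0.174][111  27  25] [ 0.625 -0.297  0.177][112  28  26] [ 0.621 -0.294  0.174][113  29  27]
186 [ 0.629 -0.302  0.172][113  28  26] [ 0.628 -0.294  0.178][113  27  25] [ 0.625 -0.29   0.178][113  29  27]
187 [ 0.631 -0.301  0.171][114  29  27] [ 0.628 -0.295  0.173][114  27  26] [ 0.627 -0.288  0.177][114  29  27]
red [ 0.621 -0.294  0.174] beige [ 0.712 -0.254  0.316] plate [ 0.692 -0.296  0.335]
```

By depth, the fingertips end near z≈0.23 while the TCP reads 0.191, so the reading is about 38 mm off in height; x and y agree. I'll descend guarded until contact to get the real offset by touch.

Run:
```python
from h import *
np.set_printoptions(precision=3,suppress=True)
robot.servo_line([.623,-.293,.155],speed=.1); robot.dwell(.2); f0=robot.read_force(); z=.155; pk=0
while z>.118:
    z-=.001; robot.servo_line([.623,-.293,z],speed=.02); f=robot.read_force()-f0
    if abs(f[2])>2: print(round(z,4),robot.read_position()[2],f)
    if f[2]>22: break
robot.servo_line([.623,-.293,z+.04],speed=.1)
print(z,robot.read_force(),robot.read_t())
```

```text
0.138 0.13852779263039391 [-2.175  1.552  2.589]
0.137 0.13724922020961489 [-2.162  1.459  3.211]
0.13 0.13051617730014947 [-1.745  1.364  3.214]
0.129 0.13038394682861076 [-3.843  2.834  7.782]
0.128 0.1302684733170844 [-5.515  3.277 13.412]
0.127 0.1302327229530627 [-7.069  5.937 18.863]
0.126 0.13011876741802653 [-8.97   6.638 22.366]
0.12599999999999997 [-0.581  0.621 -0.364] 16.5417
```

The stop pressed down: contact at reading 0.1385, snap, bottom at 0.1304, which matches 8 mm travel. The offset is therefore 37.6 mm. Now I'll check whether it lies along the tool or along world z, using a tilted pose over the dipstick, and confirm the latch in the same images.

```bash
cat >> h.py <<'E'
G=.019+.0376   # reported TCP ahead of grasp point, along tool z (touch-measured 37.6 mm offset)
HAND=np.array([.465,.225,.051]); YAW=-12.5
MOUTH=np.array([.5865,-.1215,.126]); CY=.9
TZ=np.array([-np.cos(np.radians(40))*np.cos(np.radians(CY)),-np.cos(np.radians(40))*np.sin(np.radians(CY)),np.sin(np.radians(40))])
def tcp(g,R): return np.asarray(g)+G*R[:,2]
E
python3 - <<'E'
from h import *
np.set_printoptions(precision=1,suppress=True)
D=np.diag([-1,-1,1])
for t in(0,8,12,15,20):
    for s,E_ in(("",np.eye(3)),("flip",D)):
        r=[robot.ik(tcp(HAND+[0,0,h],rot(YAW,t)@E_),rot(YAW,t)@E_) for h in(0,.1,.15)]
        R=rot(CY,t-40)@E_
        r+=[robot.ik(tcp(MOUTH+TZ*(.042+k),R),R) for k in(0,.08,.16,.2)]
        print(t,s,*r)
t=12; R=rot(YAW,t)@D
robot.servo_line([.623,-.293,.28],speed=.25)
Q=best(tcp(HAND+[0,0,.1],R),R); robot.move_gripper(.6); robot.goto(tcp(HAND+[0,0,.1],Q),Q)
print(robot.read_position(),Q,robot.read_t())
S,T=Cam("scene"),Cam("top"); out=[]
np.set_printoptions(precision=4,suppress=True)
for n,C in(("scene",S),("top",T)):
    p,d=robot.grab_frame(n); np.savez(f"pics/{n}2.npz",p=p,d=d)
    P=C.cloud(d); m=(p[...,0]>130 if n=="top" else p[...,0]>100)&(p[...,1]<70)&(p[...,2]<70)&(P[...,1]<-.2)&(P[...,0]>.55)&(P[...,2]>.14)
    print(n,"stop z80",np.percentile(P[m][:,2],80) if m.any() else None,m.sum())
    im=cv2.resize(p,None,fx=4,fy=4,interpolation=cv2.INTER_CUBIC)
    for g,c in((HAND+[0,0,.1],(0,255,0)),(HAND+[0,0,.1]+.019*Q[:,2],(255,0,0))):
        u=(C.proj(g)[0]*4).astype(int); cv2.drawMarker(im,tuple(u),c,0,24,2)
    x0=min(max(0,u[0]-200),2048-400); y0=min(max(0,u[1]-300),1536-600); print(n,x0,y0,u); out.append(im[y0:y0+600,x0:x0+400])
cv2.imwrite("pics/pre2.png",np.hstack(out)[:,:,::-1])
E
```

```text
0  [  47.6   18.2  -32.8   -0.   -39.  -150.1] [  47.6   10.6  -26.6    0.   -52.8 -150.1] [  47.6    7.6  -22.8    0.   -59.5 -150.1] [  5.4  38.5   8.3  -2.9 -99.7 -93.9] [   5.8   30.9    1.7   -3.2 -100.7  -94.3] [   6.2   23.3   -3.7   -3.5 -102.9  -94.9] [   6.5   19.5   -5.9   -3.7 -104.5  -95.2]
0 flip [ 47.6  18.2 -32.8   0.  -39.   29.9] [ 47.6  10.6 -26.6   0.  -52.8  29.9] [ 47.6   7.6 -22.8   0.  -59.5  29.9] [  5.4  38.5   8.3  -2.9 -99.7  86.1] [   5.8   30.9    1.7   -3.2 -100.7   85.7] [   6.2   23.3   -3.7   -3.5 -102.9   85.1] [   6.5   19.5   -5.9   -3.7 -104.5   84.8]
8  [  52.3   15.4  -43.8   15.4  -28.2 -168.2] [  52.8    7.2  -35.5   10.4  -44.4 -162.5] [  52.8    4.1  -31.2    9.3  -51.8 -160.9] [  5.6  33.7   3.3  -2.5 -91.5 -94.1] [  6.1  26.1  -2.6  -2.7 -93.2 -94.5] [  6.6  18.4  -7.1  -3.  -96.3 -95.2] [  6.9  14.6  -8.9  -3.2 -98.3 -95.5]
8 flip [ 52.3  15.4 -43.8  15.4 -28.2  11.8] [ 52.8   7.2 -35.5  10.4 -44.4  17.5] [ 52.8   4.1 -31.2   9.3 -51.8  19.1] [  5.6  33.7   3.3  -2.5 -91.5  85.9] [  6.1  26.1  -2.6  -2.7 -93.2  85.5] [  6.6  18.4  -7.1  
[... 1041 characters left out ...]
2.6 -90.2  84.5] [  7.3  10.3 -12.   -2.7 -92.6  84. ]
20  None [ 57.6   3.4 -50.7  35.2 -33.9 170.7] None [  6.1  26.5  -5.   -1.8 -78.5 -94.6] [  6.7  18.7  -9.7  -2.  -81.5 -95.1] [  7.3  11.  -13.2  -2.2 -85.8 -95.9] [  7.7   7.1 -14.4  -2.3 -88.4 -96.3]
20 flip None [ 57.6   3.4 -50.7  35.2 -33.9  -9.3] [ 59.3  -0.1 -45.   28.9 -42.3  -2.8] [  6.1  26.5  -5.   -1.8 -78.5  85.4] [  6.7  18.7  -9.7  -2.  -81.5  84.9] [  7.3  11.  -13.2  -2.2 -85.8  84.1] [  7.7   7.1 -14.4  -2.3 -88.4  83.7]
[0.5 0.2 0.1] [[ 1.  -0.2  0.2]
 [-0.2 -1.  -0. ]
 [ 0.2  0.  -1. ]] 20.2167
scene stop z80 0.16713423761489296 139
scene 1244 684 [1444  984]
top stop z80 0.1676145726456019 167
top 303 519 [503 819]
```

View pics/pre2.png

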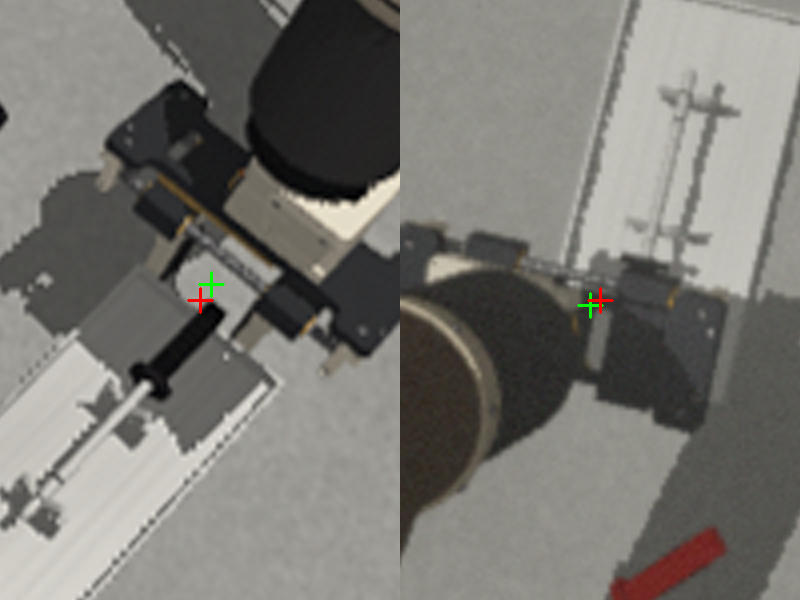

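Both views put the stop top at about 0.1675, so it is latched down. The fingers straddle the predicted points; I'll check the finger cloud in the tool frame to confirm the offset direction.

Run:
```python
from h import *
np.set_printoptions(precision=4,suppress=True)
R=np.array(robot.read_tcp_rot()); o=robot.read_position()-.0376*R[:,2]; print("o",o)
for n in("scene","top"):
    f=np.load(f"pics/{n}2.npz"); X=Cam(n).cloud(f["d"]).reshape(-1,3); L=(X-o)@R
    for sgn in(-1,1):
        q=L[(abs(L[:,0])<.04)&(sgn*L[:,1]>.008)&(sgn*L[:,1]<.05)&(L[:,2]>-.04)&(L[:,2]<.02)]
        if len(q): print(n,sgn,len(q),"x",np.percentile(q[:,0],[2,50,98]),"y",np.percentile(q[:,1],[2,98]),"z max",np.sort(q[:,2])[-6:])
```

```text
o [0.4694 0.2239 0.1326]
scene -1 65 x [0.006  0.0108 0.0135] y [-0.0437 -0.0275] z max [-0.0062 -0.0052 -0.0052 -0.0028 -0.0011 -0.0008]
scene 1 73 x [-0.0042  0.0103  0.0133] y [0.0255 0.0416] z max [-0.007  -0.0063 -0.0062 -0.0058 -0.0037 -0.0018]
top -1 5 x [0.0067 0.0112 0.0114] y [-0.0359 -0.0242] z max [-0.019  -0.0173 -0.0172 -0.0167 -0.0025]
```

The tool-axis offset is confirmed: the fingers are centred within about 1 mm and the tips are at z≈0. Now I'll grasp.

Run:
```python
from h import *
np.set_printoptions(precision=4,suppress=True)
R=rot(YAW,12)@np.diag([-1,-1,1]); f0=robot.read_force()
robot.servo_line(tcp(HAND+[0,0,.01],R),speed=.12); robot.servo_line(tcp(HAND,R),speed=.04)
print(robot.read_position()-tcp(HAND,R),robot.read_force()-f0)
robot.move_gripper(0); print("w",robot.read_grip_width()*88,robot.read_force()-f0)
robot.servo_line(tcp(HAND+[0,0,.03],R),speed=.05); robot.servo_line(tcp(HAND+[0,0,.16],R),speed=.12); robot.dwell(.3)
print("w",robot.read_grip_width()*88,robot.read_force()-f0,robot.read_t())
out=[]
for n in("scene","top"):
    C=Cam(n); p,d=robot.grab_frame(n); np.savez(f"pics/{n}3.npz",p=p,d=d)
    u=C.proj(HAND+[.06,0,.16])[0].astype(int); x0,y0=max(0,u[0]-60),max(0,u[1]-60); print(n,x0,y0)
    out.append(cv2.resize(p[y0:y0+120,x0:x0+120],(400,400)[:2],interpolation=cv2.INTER_CUBIC) if x0+120<=512 else np.zeros((400,400,3),np.uint8))
cv2.imwrite("pics/lift3.png",np.hstack(out)[:,:,::-1])
```

```text
[-0.0001 -0.0002 -0.    ] [0.5606 0.1519 0.8982]
w 15.872056964369158 [0.4475 1.7473 1.2072]
w 15.792029589131106 [ 0.9159  1.0449 -0.6021] 24.5917
scene 298 191
top 57 118
```

View pics/lift3.png

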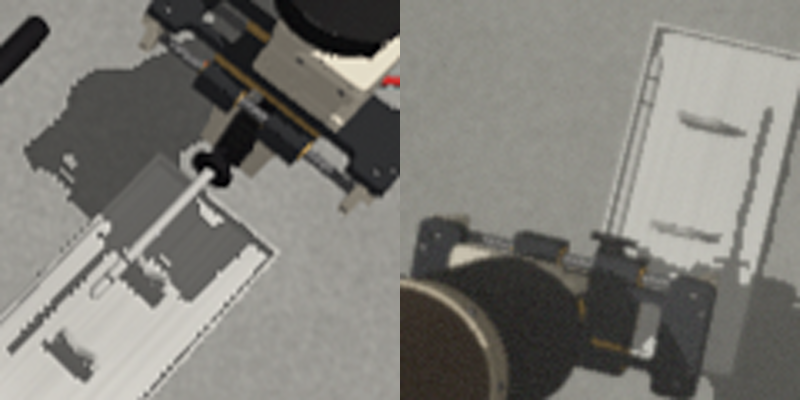

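The dipstick is held (width 15.8 mm) and lifted: collar at (210,163) and tip at (100,288) in the left view. I'll fit the rod in the tool frame.

Run:
```python
from h import *
np.set_printoptions(precision=4,suppress=True)
R=np.array(robot.read_tcp_rot()); g=robot.read_position()-G*R[:,2]
F=R@np.diag([1,1,1])  # dip axes predicted: x heading level
a=np.radians(YAW); ax=np.c_[[np.cos(a),np.sin(a),0],[-np.sin(a),np.cos(a),0],[0,0,1]]
for n in("scene","top"):
    C=Cam(n); f=np.load(f"pics/{n}3.npz"); X=C.cloud(f["d"]).reshape(-1,3); v=C.c-g; v/=np.linalg.norm(v)
    L=(X-g)@ax; q=L[(L[:,0]>.05)&(L[:,0]<.19)&(abs(L[:,1])<.02)&(abs(L[:,2])<.025)]
    L2=L[(L[:,0]>.03)&(L[:,0]<.046)&(abs(L[:,1])<.025)&(abs(L[:,2])<.025)]
    q=q-3.2e-3*(v@ax)
    py=np.polyfit(q[:,0],q[:,1],1); pz=np.polyfit(q[:,0],q[:,2],1)
    print(n,len(q),"y",py,"z",pz,"pitch deg",np.degrees(pz[0]),"yaw",np.degrees(py[0]),"s max",np.sort(q[:,0])[-4:],"collar",len(L2),np.percentile(L2[:,0],[5,95]) if len(L2) else 0)
```

```text
scene 171 y [0.0154 0.0003] z [-0.0033  0.0007] pitch deg -0.18974309578415044 yaw 0.8832152629016328 s max [0.1639 0.1646 0.1653 0.1662] collar 92 [0.0339 0.0418]
top 179 y [ 0.0133 -0.001 ] z [ 0.004  -0.0014] pitch deg 0.22767008283478163 yaw 0.760455501258821 s max [0.1658 0.1672 0.1677 0.1696] collar 61 [0.0309 0.0439]
```

The grasp is good: pitch ≈0°, yaw +0.8°, which I'll compensate. Next I'll go to the pre-insert pose and check the rod line against the mouth numerically.

```bash
cat >> h.py <<'E'
D=np.diag([-1,-1,1]); RI=rot(CY-.8,-28)@D
def rodcheck(s):
    """rod axis relative to the wanted bore axis (lateral y, normal n), in each camera, at handle distance s from seat"""
    ax=np.c_[-TZ,[-np.sin(np.radians(CY)),np.cos(np.radians(CY)),0],[0,0,0]]; ax[:,2]=np.cross(ax[:,0],ax[:,1]); g=MOUTH+TZ*(.042+s)
    for n in("scene","top"):
        C=Cam(n); p,d=robot.grab_frame(n); v=C.c-g; v/=np.linalg.norm(v)
        L=(C.cloud(d).reshape(-1,3)-g)@ax; q=L[(L[:,0]>.055)&(L[:,0]<min(.19,.04+s-.004))&(abs(L[:,1])<.02)&(abs(L[:,2])<.02)]-3.2e-3*(v@ax)
        py=np.polyfit(q[:,0],q[:,1],1); pz=np.polyfit(q[:,0],q[:,2],1)
        print(n,len(q),"slopes deg",np.degrees([py[0],pz[0]]),"at mouth y,n mm",1e3*np.polyval(py,.042+s),1e3*np.polyval(pz,.042+s),"tip s",np.sort(q[:,0])[-3:])
E
python3 - <<'E'
from h import *
np.set_printoptions(precision=3,suppress=True)
robot.goto(tcp(MOUTH+TZ*(.042+.2),RI),RI); robot.servo_line(tcp(MOUTH+TZ*(.042+.155),RI),speed=.1); robot.dwell(.2)
print(robot.read_position()-tcp(MOUTH+TZ*(.042+.155),RI),robot.read_grip_width()*88,robot.read_t())
rodcheck(.155)
E
```

```text
[-0. -0.  0.] 16.074963130417856 26.85
scene 121 slopes deg [0.098 0.246] at mouth y,n mm 0.9262204505186341 0.593788453755458 tip s [0.166 0.167 0.169]Traceback (most recent call last):
  File "<stdin>", line 5, in <module>
  File "h.py", line 39, in rodcheck
    py=np.polyfit(q[:,0],q[:,1],1); pz=np.polyfit(q[:,0],q[:,2],1)
    raise TypeError("expected non-empty vector for x")
TypeError: expected non-empty vector for x
```

The rod is within about 1 mm and 0.3° of the bore (the top view is occluded by the arm). Now inserting, with force monitoring.

```bash
cat > ins.py <<'E'
from h import *
np.set_printoptions(precision=3,suppress=True)
robot.dwell(.1); f0=robot.read_force(); s=.155; st=.155
while s>-.014:
    s-=.01 if s>.022 else .002
    robot.servo_line(tcp(MOUTH+TZ*(.042+s),RI),speed=.08 if s>.022 else .03); f=robot.read_force()-f0; fa=f@TZ; lat=np.linalg.norm(f-fa*TZ)
    if fa>2.5 or lat>3: print("s %.3f"%s,"axial %.1f lat %.1f"%(fa,lat),f)
    if (fa>12 and s<.012): print("seated?"); break
    if s>=.012 and (fa>15 or lat>15): print("jam"); break
print(s,robot.read_grip_width()*88,robot.read_t(),(robot.read_position()-G*RI[:,2]-MOUTH)@TZ-.042)
E
python3 ins.py
```

```text
s -0.003 axial 3.8 lat 2.1 [-1.733  1.001  3.799]
s -0.005 axial 14.8 lat 6.0 [-7.881  2.436 13.676]
seated?
-0.004999999999999992 16.173133648891504 33.6083 -0.00239663525341223
```

Run:
```python
from h import *
C=Cam("scene"); p,d=robot.grab_frame("scene")
u=C.proj(MOUTH)[0].astype(int); X=C.cloud(d)
x0,y0=u[0]-45,u[1]-35; cv2.imwrite("pics/seat.png",cv2.resize(p[y0:y0+70,x0:x0+90],(720,560),interpolation=cv2.INTER_CUBIC)[:,:,::-1])
L=(X-MOUTH)@np.c_[TZ,[-np.sin(np.radians(CY)),np.cos(np.radians(CY)),0]]
m=(p.max(2)<60)&(abs(L[...,0])<.03)&(abs(L[...,1])<.02)&(np.linalg.norm(X-MOUTH,axis=2)<.04); print("black along axis",np.percentile(L[m][:,0],[2,10,50,95]) if m.any() else None,m.sum(),robot.read_t())
```

```text
black along axis None 0 33.6583
```

View pics/seat.png

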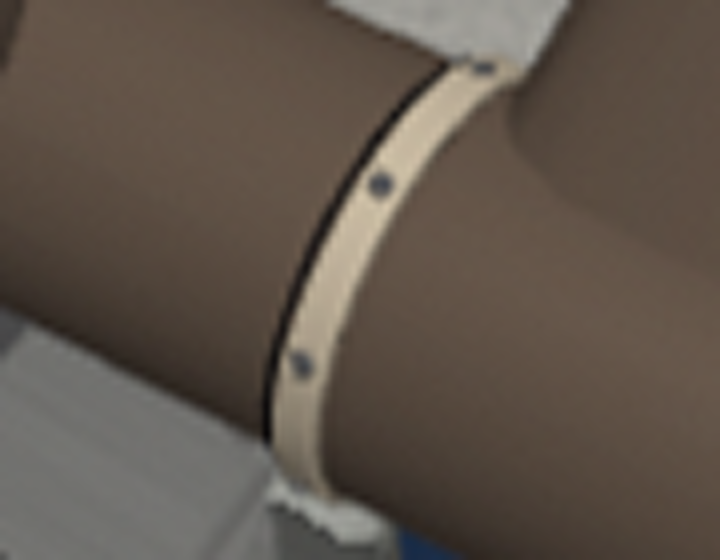

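The arm hides the mouth in this view (only a link shows), so I rely on touch. Contact came at s=-2.4 mm, which agrees with the handle sitting about 3 mm back in the grip, as the tip measurement showed. I'll push slightly more to seat it, then draw it out.

Run:
```python
from h import *
np.set_printoptions(precision=4,suppress=True)
robot.servo_line(tcp(MOUTH+TZ*(.042-.006),RI),speed=.03); robot.dwell(.3)
print("seat s",(robot.read_position()-G*RI[:,2]-MOUTH)@TZ-.042,robot.read_force(),robot.read_grip_width()*88)
robot.servo_line(tcp(MOUTH+TZ*(.042+.02),RI),speed=.05); print(robot.read_force())
robot.servo_line(tcp(MOUTH+TZ*(.042+.2),RI),speed=.12); print(robot.read_force(),robot.read_grip_width()*88,robot.read_t())
R=rot(YAW,12)@D; g=HAND+[0,0,.149]
robot.goto(tcp(g,R),R); robot.dwell(.5); print(robot.read_position()-tcp(g,R),robot.read_t(),robot.read_grip_width()*88)
a=np.radians(YAW); ax=np.c_[[np.cos(a),np.sin(a),0],[-np.sin(a),np.cos(a),0],[0,0,1]]; out=[]
for n in("scene","top"):
    C=Cam(n); p,d=robot.grab_frame(n); X=C.cloud(d); v=C.c-g; v/=np.linalg.norm(v)
    L=(X.reshape(-1,3)-g)@ax; q=L[(L[:,0]>.05)&(L[:,0]<.19)&(abs(L[:,1])<.025)&(abs(L[:,2])<.03)]-3.2e-3*(v@ax)
    py=np.polyfit(q[:,0],q[:,1],1); pz=np.polyfit(q[:,0],q[:,2],1)
    print(n,len(q),"pitch,yaw",np.degrees([pz[0],py[0]]),"tip s",np.sort(q[:,0])[-3:],"tip z",.2+np.polyval(pz,.168))
    m=(p[...,0]>100)&(p[...,1]<70)&(p[...,2]<70)&(X[...,1]<-.2)&(X[...,0]>.55)&(X[...,2]>.14); print(" stop z",np.percentile(X[m][:,2],80) if m.any() else None)
    out.append(cv2.resize(p,(400,300),interpolation=cv2.INTER_AREA))
    u=C.proj(g+[.1,-.02,0])[0].astype(int); x0,y0=min(max(0,u[0]-60),392),min(max(0,u[1]-45),294); out.append(cv2.resize(p[y0:y0+90,x0:x0+120],(400,300),interpolation=cv2.INTER_CUBIC))
cv2.imwrite("pics/final.png",np.vstack([np.hstack(out[:2]),np.hstack(out[2:])])[:,:,::-1])
```

```text
seat s -0.002356369404216463 [-10.9139   2.9016  15.2703] 15.791512107178722
[-0.3468 -0.2423 -1.0849]
[ 0.6045  0.3675 -0.9931] 16.023557849155893 36.525
[ 0.0001 -0.0002 -0.    ] 38.3917 15.82331100787445
scene 166 pitch,yaw [0.2421 0.3819] tip s [0.1653 0.1654 0.1675] tip z 0.20056265748679442
 stop z 0.16782909066021368
top 171 pitch,yaw [0.1156 0.4877] tip s [0.1665 0.1673 0.1695] tip z 0.19938709999858859
 stop z 0.16795642459018892
```

View pics/final.png

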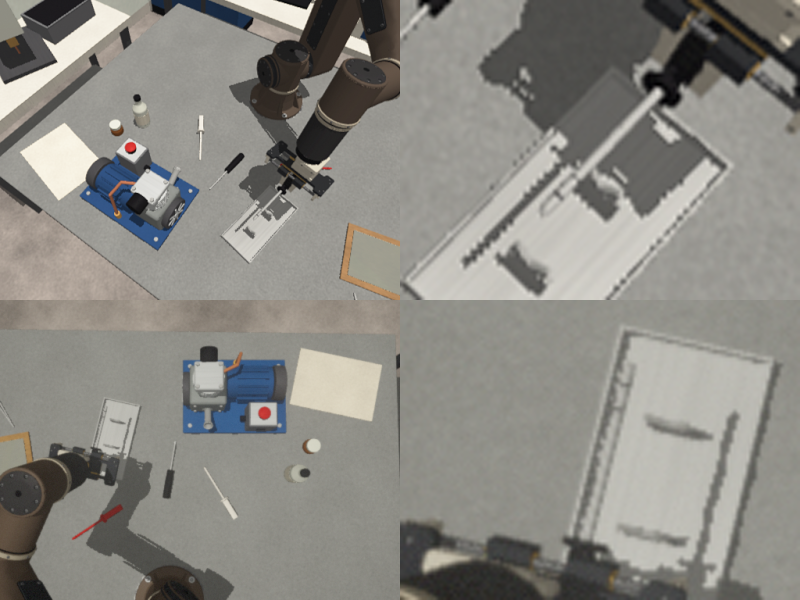

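The final view shows the dipstick level in the gripper with its tip over the tray. The stop is down (z≈0.168), and the bottle, jar and screwdrivers haven't moved. Handing in.

```bash
python3 -c "
from rig import robot
print(abs(robot.read_qvel()).max(),robot.read_t()); robot.job_done()"
```

```text
0.09062228635889263 38.4917
the job is handed in; nothing more can be done
```

The job was handed in at 38.5 s. I pressed the stop until it latched, pushed the dipstick into the guide tube until the collar seated, and drew it right out. It is now held level and still over the drip tray.

**Checks that passed**
- **Stop:** I felt first contact, the snap and the bottom 8 mm apart. Both cameras still put its top at about 0.168 m at the end (0.176 m when up).
- **Seating:** The rod entered without jamming and met the mouth firmly with about 15 N along the bore. That was 2.4 mm past the nominal seat, which fits the roughly 3 mm the handle sits back in the grip. Pushing a little further did not move it.
- **Final hold:** The tip is about 0.200 m above the bench and 82 mm forward of the tray's centre, so well over it. Pitch is within 0.3° and the grip width is steady at 15.8 mm.
- **Other objects:** The bottle, jar and screwdrivers look unmoved.

**Checks that failed or disagreed**
- **TCP reading:** The reported TCP lay 37.6 mm beyond the real fingertips along the tool axis. The first press therefore stopped short of the stop without touching anything. I measured the offset by touch and depth and corrected every later move.
- **Seating not seen:** The arm hid the tube mouth from the scene camera, so seating is confirmed only by force and position. The top camera also could not see the rod before insertion.

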